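# Pin the twine reel on its pay-off stand

## Task

The twine reel has crept out along the spindle of its bench stand and covers the cross hole: gently push it all the way back against its collar. Then take the linch pin from the wooden block, feel its tip into the hole and gently push it down, without dropping or forcing it, until its head is fully home on the bar. Last, flip its sprung ring over the free end of the spindle so that it snaps shut under the pin's tip, let go, and leave the other things on the bench as they are.

Things in the scene. Friction and masses are not known exactly. Their poses are not given: they have to be found in the camera images.
- stand: Grey steel pay-off stand, bolted down: base plate 125 x 100 x 8 mm. Origin under the plate's middle, z up, x level, outward along the spindle, a steel bar 24 mm square whose top face is 104 mm above the bench. Its vertical through hole (11.2 mm) is 15 mm from its free end; by how the bar is clamped its centre is 78 to 94 mm out from the origin: look or feel. Do not push on it with over 25 N.
- reel (a joint): How far (m) the reel stands out from its collar: 0 = home, 0.031 to 0.041 at the start. Slides stiffly (3 N). Two wooden flanges 92 mm across, cream twine between. When home, the outer flange's outer face is 45 mm out from the stand's origin along its x, and the boss on that face (43 mm across, 20 mm long) ends 65 mm out; its top is 9.5 mm above the bar. The boss hides the hole at the start.
- pin: Steel linch pin, about 0.1 kg. Origin on its axis on the underside of its head (rests on the bar when home). z up along the pin, x to the side on which the ring lies open. Shank 10 mm thick, 40 mm long below the origin, end chamfered 0.8 mm. Stands upright in a loose hole of a wooden block 55 mm high; the head rests on the block.
- pin_head (a point): Centre of the linch pin's head, a block 16 x 16 x 24 mm high with sides along the pin's own x and y. The ring's hinge (along y) crosses it 7 mm above its underside, so only the upper 13 mm are clear to grip from above while the ring is open.
- ring (a joint): Angle (rad) of the pin's ring: 1.6 = open, sticking out level to the pin's own x; 0 = shut, hanging in the pin's plane round its tip. Wire 5 mm thick, inside 49 mm wide; its far side is 52 mm from the hinge. Over-centre spring: held open, about 2 N down on the far side moves it; below about 0.9 it snaps shut by itself. It can shut only over the spindle's free end.
- twine_cone: Bystander: upright cone of cream twine, 68 mm wide, 135 mm high. Origin under its base. Loose; not to be moved.
- brush: Bystander: brush with a wooden handle lying on the bench, about 245 mm long, 12 mm thick, along its own x. Origin on the bench under its middle. Loose; not to be moved.
- card_box: Bystander: low pale-yellow card box, 62 x 95 x 24 mm. Origin under its middle. Loose; not to be moved.
Mind the look-alikes: they are no part of the job. Of the things like the stand, leave any that is red; of the rest the larger one is meant.

How it is judged:
On the way, in this order (a step that is already met when the one before it is completed fails the run):
1. the reel is back against its collar (value of joint reel below 0.002 m), for 0.2 s.
2. the pin is through the hole with its head home on the bar (z of pin in the frame of stand between 0.1 and 0.106 m and x of pin in the frame of stand between 0.075 and 0.097 m and y of pin in the frame of stand between -0.003 and 0.003 m and angle between pin's own z axis and vertical below 0.1 rad), for 0.2 s.
3. the ring is snapped shut round the spindle, under the pin's tip (value of joint ring below 0.15 rad), for 0.2 s.
At the end, for the whole second after the job is handed in: Reel within 2 mm of its collar; pin upright (0.1 rad) down the hole, on the bar's middle line within 3 mm, head within 2 mm of the bar's top and at rest; ring shut to within 0.15 rad; cone, brush and card box within 15 mm of their places; nothing touched (all of step 2 and value of joint reel below 0.002 m and value of joint ring below 0.15 rad and linear speed of pin below 0.05 m/s).
It fails at once if the pin is forced against the stand with more than 40 N (contact force between pin and stand above 40 N).
It fails at once if the robot pushes on the reel or the stand with more than 25 N (contact force between any of the fingers, the arm and stand above 25 N).
It fails at once if the pin drops or is slammed into the hole (over 0.4 m/s there) (z of pin in the frame of stand between 0.09 and 0.139 m and x of pin in the frame of stand between 0.07 and 0.102 m and y of pin in the frame of stand between -0.01 and 0.01 m and linear speed of pin above 0.4 m/s).
It fails at once if the twine cone, the brush or the card box is disturbed (distance of any of twine_cone, brush, card_box from where it was at the start of the episode above 0.015 m).
It also fails if it takes over 72 s, if anything falls off the work surface, if the arm or the gripper's body presses on something with over 40 N, if the wrist force passes 120 N, or if a joint passes its speed limit or range.

## Robot

A 7-joint arm with a two-finger parallel gripper is mounted at the origin on the work surface. World frame = base frame: x ahead of the robot, y to its left, z up, the work surface at z = 0. Lengths are in m, angles in rad, forces in N, time in s.
With the tool pointing down it reaches from about 0.4 to 0.85 m from the base axis. Payload 4.5 kg.
Tool frame: the origin (TCP) lies between the finger pads; the fingertips stand 19 mm ahead of it and the grasp point (between the pads) is the TCP (r.tips_ahead is the distance from the TCP to the fingertips, in m); z points along the fingers, y is the line along which they close (so a half turn about z gives the same grasp; the last joint's range is limited). The gripper opens to 88 mm and grips with 3 to 60 N. Pads are 18 mm wide; open, the fingers measure 123 mm over their backs; the gripper's body (75 mm by 187 mm) begins 45 mm behind the grasp point.
Start: joints at [1.175, 0.689, -0.195, 1.565, 0.157, 0.902, -0.215], TCP at [0.26, -0.568, 0.258] pointing down, gripper open.
Joint ranges: [-3.01, 3.01], [-0.46, 2.08], [-1.47, 1.51], [0.13, 2.56], [-1, 4.14], [0.04, 2.09], [-2.66, 2.66]. Speed limits (rad/s): [2.57, 2.57, 3.14, 3.14, 3.14, 3.14, 3.14].

## Interface

Orientations are given as a unit quaternion [x, y, z, w].
In Python, from plant import r, cams, models gives the robot as it stands. The module is installed in compiled form; this text tells all that it offers.
- The arm moves only by the tool jog_arm, never from a script. Its arguments are lists of equal length, an entry for each row: "turn": the turn, a rotation vector about the tool's x, y, z in rad, a list of three; "translation": the shift along the tool's x, y, z in m, a list of three; "grip": the closure, from 0 (fully open) to 1 (shut). In form: {"turn": [[ax, ay, az], ...], "translation": [[tx, ty, tz], ...], "grip": [grip, ...]}. A call has 1 to 20 rows; each row is the pose to reach, as a shift and turn from the pose commanded when the call began, along the tool's axes at that moment; what a row does not reach only later rows make up. A row lasts 1/8 s, in which the tool goes at most 62.5 mm and 10.7 degrees, less where a joint would pass 70% of its speed; a pose out of reach is approached as far as the arm can. A call with a gripper value outside its range is refused whole. The fingers move at their own pace and stop on an object; "force" is the grip in N (left out, the last holds). Time passes only in rows, so rows that repeat a pose let the fingers close. It gives the time, the measured TCP pose, the force, the opening and the grip force at its end, in the units of the state.
- r.get_state(): the state, without advancing time (a new reading comes with each control period).
- cams.snapshot(name): name is "scene" or "top" or "wrist"; returns the picture (384x512x3 uint8, red, green, blue); there is no depth.
- cams.camera_params(name): a dict with "fx", "fy", "cx", "cy" (pixels), "k1" (the pictures are not rectified: a ray, as slopes to the right and down, at radius r is drawn at 1 + k1 r^2 times it, then the intrinsics apply), "eye" and "orientation" of the camera in the world. Camera axes: x right, y up, looking along -z (the intrinsics and any distortion apply to the point x, -y, -z); pixel columns grow to the right and rows downward; lengths in m; the calibration is good to about 2 mm. A picture is of the moment at which its call begins: read the wrist's pose just before it. camera_params takes no time and is no camera call; for the wrist camera it gives the pose at the moment of the call.
- r.finish_job(): hands the job in; it is judged then, once.
Trained networks look in the newest picture that a camera, given by its name, has taken for a name from the list of things; names that differ only in an ending like _2 or _b are one class to them, and where a whole thing is asked for, a point or a joint stands for the part that bears it (a point fixed in the world has none). Each returns a list of dicts, best first, with "p" (0 to 1); they miss things now and then, are a little off and sometimes report something else, mostly with a low value. They report only what shows in the picture. A call takes as long as a camera call. They do not tell look-alikes from the thing itself.
- models.find_in(camera, name): "position" ([x, y, z] in m, in world coordinates, good to about 4 mm: the middle of the surface that is visible of it).
- models.masks_of(camera, name): "pixels" (384x512 bool, what is visible of it).
- models.place_of(camera, name): "position" ([x, y, z] in m, in world coordinates, good to about 4 mm: a listed point, or the origin of a listed thing).
The state is a dict: "clock": time; "q": joint angles; "qd": joint speeds; "joint_torque": joint torques, N m; "tool_pos": TCP position; "eef_rot": TCP orientation; "contact_force": force on the tool from outside, world axes, zero at the start; "moment": the same for the moment, N m; "opening": opening from 0.0 (shut) to 1.0 (fully open); "finger_force": force on a finger pad.
Only numpy, scipy, OpenCV 4.12 (cv2) and the standard library are available. Lean on these libraries where they do the work, as an engineer would, in place of code of your own. Each camera call takes 0.05 s, during which the arm holds its last target. There are 200 camera calls.

## Working session

There is one attempt and no reset: what is moved stays moved. The work goes in short steps, Python scripts to look and compute and a tool call to move; the robot and the scene stay as the last step left them, time stands still between calls to the robot, and variables do not carry over. Pictures are saved under pics/ and viewed, at most 10 in all, crops included, and the job is handed in when it is done.

Besides the shell and the picture viewer there is one more tool, called after ">>>" by a JSON object that holds its "op" and its "data". jog_arm: Moves the arm, as the interface text tells. Its arguments: {"type":"object","properties":{"turn":{"type":"array"},"translation":{"type":"array"},"grip":{"type":"array"},"force":{"type":"number"}},"required":["turn","translation","grip"]}

```bash
mkdir -p pics; cat > h.py <<'E'
import numpy as np, cv2
from scipy.spatial.transform import Rotation as R
from plant import r, cams, models
def par(n):
    return cams.camera_params(n)
def proj(p,P):
    c=R.from_quat(p["orientation"]).as_matrix().T@(np.asarray(P)-p["eye"])
    u=np.array([c[0]/-c[2],-c[1]/-c[2]]); u=u*(1+p["k1"]*(u@u))
    return np.array([p["cx"]+p["fx"]*u[0],p["cy"]+p["fy"]*u[1]])
def onz(p,px,z):
    d=np.array([(px[0]-p["cx"])/p["fx"],(px[1]-p["cy"])/p["fy"]]);u=d.copy()
    for _ in range(20): u=d/(1+p["k1"]*(u@u))
    v=R.from_quat(p["orientation"]).as_matrix()@np.array([u[0],-u[1],-1])
    e=np.asarray(p["eye"]); return e+v*(z-e[2])/v[2]
def save(n,f,img=None,crop=None,s=1):
    im=cams.snapshot(n) if img is None else img
    o=im
    if crop: o=im[crop[1]:crop[3],crop[0]:crop[2]]
    cv2.imwrite("pics/"+f,cv2.resize(o[...,::-1],None,fx=s,fy=s,interpolation=cv2.INTER_CUBIC)); return im
E
cat > a.py <<'E'
from h import *
np.set_printoptions(precision=4,suppress=True)
a=save("scene","s0.png");b=save("top","t0.png")
cv2.imwrite("pics/both.png",np.vstack([a,b])[...,::-1][:, :])
for c in("scene","top"):
    p=par(c);print(c,{k:np.round(v,4) for k,v in p.items()})
    for n in["stand","reel","pin","pin_head","ring","twine_cone","brush","card_box"]:
        for d in models.place_of(c,n) if n not in("reel","ring") else models.find_in(c,n): print(n,np.round(d["position"],4),round(d["p"],2),np.round(proj(p,d["position"])))
print(r.get_state())
E
python3 a.py
```

```text
scene {'fx': np.float64(426.3722), 'fy': np.float64(426.3722), 'cx': np.float64(256.4096), 'cy': np.float64(191.74), 'k1': np.float64(-0.013), 'eye': array([ 0.9836, -0.549 ,  1.0916]), 'orientation': array([0.2583, 0.106 , 0.3806, 0.8816])}
stand [ 0.5078  0.1431 -0.0006] 0.92 [308. 158.]
stand [ 0.681   0.1812 -0.0006] 0.85 [358. 185.]
stand [0.2805 0.2299 0.0022] 0.79 [277. 106.]
reel [0.6874 0.1522 0.0849] 0.75 [359. 175.]
reel [0.5248 0.0639 0.1117] 0.68 [298. 153.]
reel [0.2891 0.2049 0.0867] 0.53 [275.  93.]
pin [ 0.5472 -0.2797  0.053 ] 0.64 [214. 241.]
pin_head [ 0.5508 -0.2773  0.0655] 0.44 [215. 239.]
ring [ 0.5763 -0.2593  0.0633] 0.57 [226. 242.]
ring [ 0.6725 -0.3861  0.0087] 0.22 [215. 307.]
twine_cone [ 0.7596 -0.1325 -0.0004] 0.9 [307. 268.]
brush [ 0.6651 -0.3858  0.0002] 0.74 [214. 305.]
brush [ 0.7626 -0.1316  0.0006] 0.47 [308. 268.]
card_box [ 0.3733 -0.0102  0.0015] 0.58 [244. 160.]
top {'fx': np.float64(464.462), 'fy': np.float64(464.462), 'cx': np.float64(254.0394), 'cy': np.float64(196.4924), 'k1': np.float64(-0.0138), 'eye': array([ 0.3781, -0.0941,  1.5183
[... 510 characters left out ...]
 0.0634] 0.49 [308. 185.]
twine_cone [ 0.76   -0.1296  0.0035] 0.97 [267. 129.]
brush [ 0.6701 -0.39    0.0006] 0.68 [345. 158.]
card_box [ 0.3757 -0.015   0.0026] 0.63 [229. 244.]
{'clock': 0.9, 'q': array([ 1.1748,  0.6891, -0.1946,  1.5653,  0.1573,  0.9025, -0.2151]), 'qd': array([-0.0013,  0.0016, -0.0008,  0.0002,  0.0036, -0.0007,  0.0003]), 'joint_torque': array([ -0.0003, -52.7492,  -1.2674, -15.3748,  -0.0519,  -0.0007,
         0.    ]), 'tool_pos': array([ 0.2605, -0.5682,  0.2578]), 'eef_rot': array([0.977 , 0.2132, 0.    , 0.0001]), 'contact_force': array([0.1652, 0.9644, 0.8464]), 'moment': array([ 0.0123, -0.0045, -0.0428]), 'finger_force': 0.0, 'opening': 1.0014521738011095}
```

```bash
python3 - <<'E'
import cv2
a=cv2.imread("pics/s0.png")[70:330,180:400];b=cv2.imread("pics/t0.png")[100:320,130:370]
cv2.imwrite("pics/c1.png",cv2.resize(cv2.imread("pics/s0.png")[70:220,230:430],None,fx=4,fy=4,interpolation=cv2.INTER_CUBIC))
cv2.imwrite("pics/c2.png",cv2.resize(b,None,fx=2.7,fy=2.7,interpolation=cv2.INTER_CUBIC))
E
```

```text
(no output)
```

View pics/c1.png

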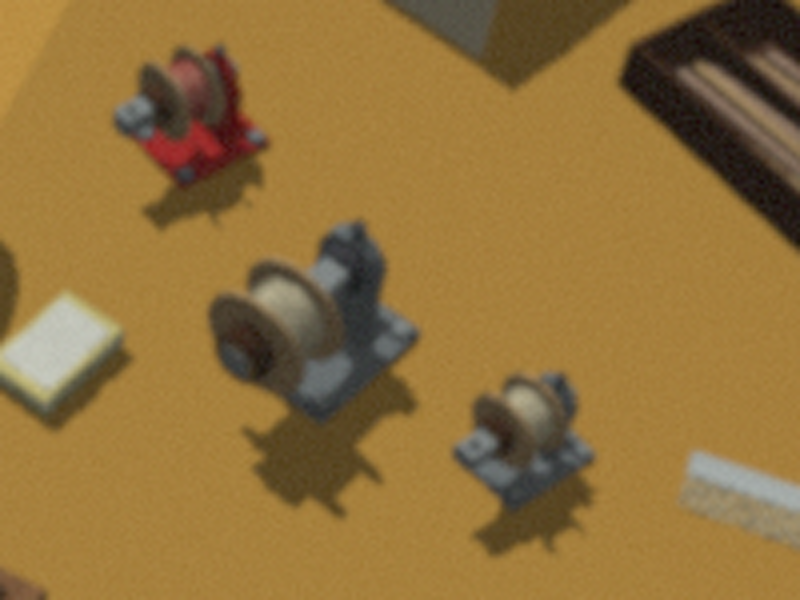

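View pics/c2.png

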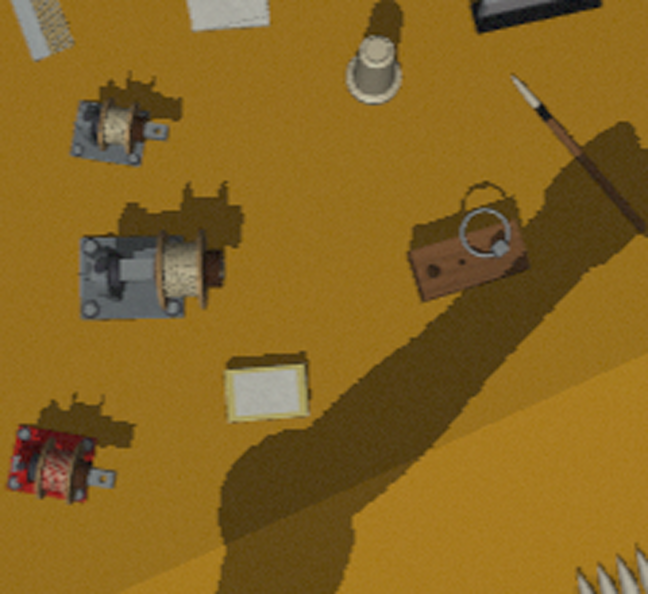

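The stand candidates in the scene picture are red (277,106), small grey (358,185) and larger grey (308,158). The red one is ruled out. Of the greys, the larger fits at about (0.507, 0.143), with its spindle pointing roughly along world −y, as the enlarged crop confirms. The pin stands in the block at (313,193) in the top view, with its ring opening up and to the left.

```bash
cat >> h.py <<'E'
np.set_printoptions(precision=4,suppress=True)
def go(P,yx):
    "world target, yaw (deg) of tool x, tool pointing down -> translation, turn in tool axes"
    s=r.get_state(); T=R.from_quat(s["eef_rot"])
    G=R.from_euler("z",yx,degrees=True)*R.from_euler("x",np.pi)
    print("tr",T.inv().apply(np.asarray(P)-s["tool_pos"]),"turn",(T.inv()*G).as_rotvec())
E
python3 - <<'E'
from h import *
go([.50,-.02,.30],90)
p=par("wrist");s=r.get_state();T=R.from_quat(s["eef_rot"])
print("cam in tool",T.inv().apply(p["eye"]-s["tool_pos"]),(T.inv()*R.from_quat(p["orientation"])).as_matrix(),p["fx"])
E
```

```text
tr [ 0.4461 -0.3985 -0.0423] turn [ 0.0001  0.     -1.141 ]
cam in tool [ 0.0819 -0.0005 -0.1273] [[-0.0015  0.9476  0.3195]
 [ 1.      0.0011  0.0014]
 [ 0.001   0.3195 -0.9476]] 326.897592888771
```

```bash
python3 -c "
from h import *
go([.505,.06,.30],90)"
```

```text
tr [ 0.484  -0.4692 -0.0423] turn [ 0.0001  0.     -1.141 ]
```

>>> {"op": "jog_arm", "data": {"turn": [[0,0,-1.141],[0,0,-1.141],[0,0,-1.141],[0,0,-1.141],[0,0,-1.141],[0,0,-1.141],[0,0,-1.141],[0,0,-1.141],[0,0,-1.141],[0,0,-1.141],[0,0,-1.141],[0,0,-1.141],[0,0,-1.141],[0,0,-1.141],[0,0,-1.141]], "translation": [[0.484,-0.469,-0.042],[0.484,-0.469,-0.042],[0.484,-0.469,-0.042],[0.484,-0.469,-0.042],[0.484,-0.469,-0.042],[0.484,-0.469,-0.042],[0.484,-0.469,-0.042],[0.484,-0.469,-0.042],[0.484,-0.469,-0.042],[0.484,-0.469,-0.042],[0.484,-0.469,-0.042],[0.484,-0.469,-0.042],[0.484,-0.469,-0.042],[0.484,-0.469,-0.042],[0.484,-0.469,-0.042]], "grip": [1,1,1,1,1,1,1,1,1,1,1,1,1,1,1]}}

```text
clock: 2.78
tool_pos: [0.5048, 0.0585, 0.2997]
eef_rot: [0.708, 0.706, -0.0, 0.0]
contact_force: [-0.8, 0.2, 1.0]
opening: 0.004
finger_force: 0.0
```

```bash
python3 - <<'E'
from h import *
s=r.get_state();print(s["clock"],s["tool_pos"],s["eef_rot"],s["q"],s["contact_force"])
p=par("wrist");save("wrist","w0.png",s=1.5)
for n in("stand","reel"):
  for d in models.place_of("wrist",n) if n=="stand" else models.find_in("wrist",n): print(n,d["position"],d["p"],proj(p,d["position"]))
E
```

```text
2.775 [0.5048 0.0585 0.2997] [ 0.7079  0.7063 -0.0004  0.0002] [ 0.1289  0.5154 -0.5225  1.8481  0.3298  0.8652 -0.5564] [-0.7915  0.2478  1.0402]
stand [0.6791, 0.1868, -0.0049] 0.95 [402.5126  47.3999]
stand [0.5054, 0.1448, 0.0035] 0.9 [262.9589  81.2392]
stand [0.2819, 0.2327, 0.0005] 0.57 [78.1444  9.9579]
reel [0.5099, 0.0792, 0.1178] 0.93 [268.2727 151.8318]
reel [0.2941, 0.2044, 0.0856] 0.76 [48.8055 22.9198]
reel [0.6711, 0.1728, 0.0763] 0.63 [425.707   53.8064]
```

View pics/w0.png

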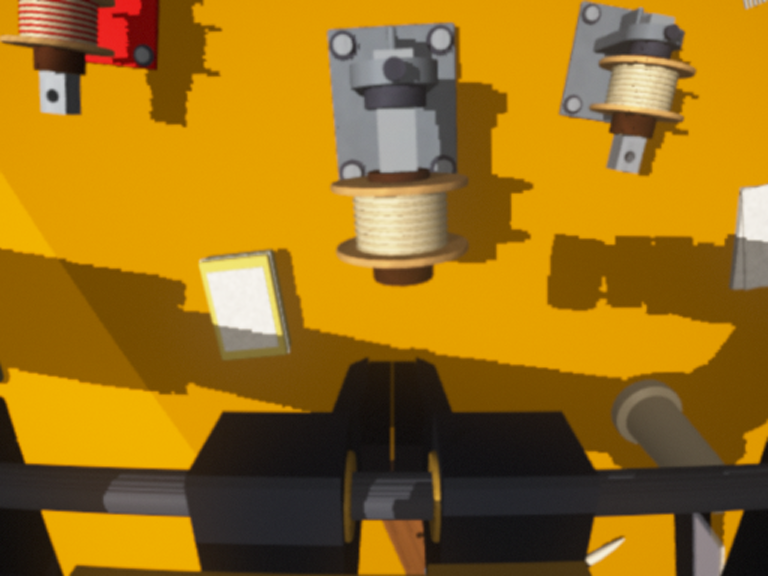

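```bash
python3 - <<'E'
from h import *
p=par("wrist")
for n,(u,v),z in[("TL",(329,30),.008),("TR",(454,24),.008),("boltTL",(343,45),.012),("boltTR",(440,38),.012),("boltBL",(352,171),.012),("boltBR",(442,165),.012),
 ("outfl L",(337,248),.092),("outfl R",(468,245),.092),("barL",(377,108),.104),("barR",(426,106),.104),("barL2",(376,172),.104),("barR2",(428,172),.104),("bossL",(374,270),.092),("bossR",(433,268),.092),("bossendtop",(404,268),.1135),("twL",(356,225),.092),("twR",(446,225),.092)]:
    print(n,onz(p,(u/1.5,v/1.5),z))
E
```

```text
TL [0.4545 0.2153 0.008 ]
TR [0.552  0.2194 0.008 ]
boltTL [0.4656 0.2036 0.012 ]
boltTR [0.5409 0.2085 0.012 ]
boltBL [0.4703 0.1067 0.012 ]
boltBR [0.5448 0.1114 0.012 ]
outfl L [0.4648 0.0606 0.092 ]
outfl R [0.5566 0.0626 0.092 ]
barL [0.4942 0.1533 0.104 ]
barR [0.5248 0.1544 0.104 ]
barL2 [0.4932 0.1139 0.104 ]
barR2 [0.5268 0.1138 0.104 ]
bossL [0.4905 0.0444 0.092 ]
bossR [0.5325 0.0458 0.092 ]
bossendtop [0.5113 0.0521 0.1135]
twL [0.4785 0.0769 0.092 ]
twR [0.5408 0.0767 0.092 ]
```

```bash
python3 - <<'E'
from h import *
p=par("top")
for n,(u,v),z in[("TL",(81,320),.008),("TR",(81,237),.008),("BL",(185,319),.008),("flL",(205,308),.092),("flR",(205,231),.092),("bossend L",(222,286),.092),("bossendR",(222,251),.092),("head",(501,246),.077),("ringc",(485,233),.062),("ringfar",(470,219),.062)]:
    print(n,onz(p,(130+u/2.7,100+v/2.7),z))
p=par("wrist");print(p["eye"],R.from_quat(p["orientation"]).as_matrix())
s=r.get_state();print(s["clock"],s["tool_pos"])
for c in("wrist","top"):
  for n in("card_box","twine_cone"): print(c,n,[(np.round(d["position"],3),round(d["p"],2)) for d in models.place_of(c,n)])
E
```

```text
TL [0.4521 0.2113 0.008 ]
TR [0.5527 0.2162 0.008 ]
BL [0.4569 0.086  0.008 ]
flL [0.4657 0.0537 0.092 ]
flR [0.554  0.0572 0.092 ]
bossend L [0.4913 0.0353 0.092 ]
bossendR [0.5315 0.0368 0.092 ]
head [ 0.5481 -0.2843  0.077 ]
ringc [ 0.5647 -0.2673  0.062 ]
ringfar [ 0.5807 -0.2494  0.062 ]
[0.5037 0.1423 0.427 ] [[ 1.      0.0021  0.0022]
 [-0.0027  0.948   0.3183]
 [-0.0015 -0.3183  0.948 ]]
2.925 [0.5049 0.0592 0.2997]
wrist card_box [(array([ 0.374, -0.012, -0.002]), 0.6)]
wrist twine_cone [(array([ 0.76 , -0.129, -0.   ]), 0.56)]
top card_box [(array([ 0.376, -0.015,  0.003]), 0.63)]
top twine_cone [(array([ 0.76 , -0.13 ,  0.004]), 0.97)]
```

```bash
python3 -c "
from h import *
go([.512,.02,.140],92.5)"
```

```text
tr [-0.0398  0.007   0.1598] turn [ 0.0001  0.     -0.0437]
```

>>> {"op": "jog_arm", "data": {"turn": [[0,0,-0.044],[0,0,-0.044],[0,0,-0.044],[0,0,-0.044],[0,0,-0.044],[0,0,-0.044],[0,0,-0.044],[0,0,-0.044]], "translation": [[-0.04,0.007,0.05],[-0.04,0.007,0.1],[-0.04,0.007,0.145],[-0.04,0.007,0.16],[-0.04,0.007,0.16],[-0.034,0.007,0.16],[-0.028,0.006,0.16],[-0.028,0.006,0.16]], "grip": [1,1,1,1,1,1,1,1]}}

```text
clock: 4.12
tool_pos: [0.5115, 0.0329, 0.1407]
eef_rot: [0.691, 0.723, 0.001, 0.0]
contact_force: [-0.6, -0.3, -0.3]
opening: 0.007
finger_force: 0.0
```

>>> {"op": "jog_arm", "data": {"turn": [[0,0,0],[0,0,0],[0,0,0],[0,0,0],[0,0,0],[0,0,0],[0,0,0],[0,0,0]], "translation": [[0.003,0,0],[0.006,0,0],[0.009,0,0],[0.012,0,0],[0.015,0,0],[0.018,0,0],[0.021,0,0],[0.024,0,0]], "grip": [1,1,1,1,1,1,1,1]}}

```text
clock: 5.12
tool_pos: [0.5099, 0.0552, 0.1397]
eef_rot: [0.692, 0.722, -0.0, 0.0]
contact_force: [0.4, -3.4, 0.5]
opening: 0.003
finger_force: 1.6
```

>>> {"op": "jog_arm", "data": {"turn": [[0,0,0],[0,0,0],[0,0,0],[0,0,0],[0,0,0],[0,0,0],[0,0,0]], "translation": [[0.003,0,0],[0.006,0,0],[0.009,0,0],[0.012,0,0],[0.015,0,0],[0.018,0,0],[0.02,0,0]], "grip": [1,1,1,1,1,1,1]}}

```text
clock: 6.0
tool_pos: [0.5089, 0.076, 0.1397]
eef_rot: [0.691, 0.723, -0.0, -0.0]
contact_force: [-0.9, -3.5, 0.3]
opening: 0.006
finger_force: 1.6
```

>>> {"op": "jog_arm", "data": {"turn": [[0,0,0],[0,0,0],[0,0,0],[0,0,0],[0,0,0]], "translation": [[0.001,0,0],[0.002,0,0],[0.003,0,0],[0.004,0,0],[0.005,0,0]], "grip": [1,1,1,1,1]}}

```text
clock: 6.62
tool_pos: [0.5087, 0.0808, 0.1397]
eef_rot: [0.691, 0.722, -0.0, -0.0]
contact_force: [-0.8, -3.1, 1.0]
opening: 0.005
finger_force: 1.5
```

>>> {"op": "jog_arm", "data": {"turn": [[0,0,0],[0,0,0],[0,0,0],[0,0,0]], "translation": [[0.001,0,0],[0.002,0,0],[0.003,0,0],[0.004,0,0]], "grip": [1,1,1,1]}}

```text
clock: 7.12
tool_pos: [0.5086, 0.0849, 0.1397]
eef_rot: [0.691, 0.722, -0.0, 0.0]
contact_force: [-1.4, -3.5, 0.9]
opening: 0.006
finger_force: 1.5
```

>>> {"op": "jog_arm", "data": {"turn": [[0,0,0],[0,0,0]], "translation": [[0.001,0,0],[0.002,0,0]], "grip": [1,1]}}

```text
clock: 7.38
tool_pos: [0.5085, 0.0869, 0.1397]
eef_rot: [0.691, 0.722, -0.0, 0.0]
contact_force: [-2.3, -3.8, 1.0]
opening: 0.007
finger_force: 1.5
```

>>> {"op": "jog_arm", "data": {"turn": [[0,0,0],[0,0,0]], "translation": [[0.001,0,0],[0.002,0,0]], "grip": [1,1]}}

```text
clock: 7.62
tool_pos: [0.5085, 0.0876, 0.1397]
eef_rot: [0.692, 0.722, -0.001, 0.001]
contact_force: [-1.1, -7.0, 3.0]
opening: 0.005
finger_force: 3.4
```

>>> {"op": "jog_arm", "data": {"turn": [[0,0,0],[0,0,0]], "translation": [[0.001,0,0],[0.002,0,0]], "grip": [1,1]}}

```text
clock: 7.88
tool_pos: [0.5084, 0.0876, 0.1397]
eef_rot: [0.692, 0.722, -0.002, 0.001]
contact_force: [-0.6, -10.4, 4.2]
opening: 0.003
finger_force: 5.1
```

>>> {"op": "jog_arm", "data": {"turn": [[0,0,0],[0,0,0],[0,0,0],[0,0,0],[0,0,0]], "translation": [[-0.015,0,0],[-0.025,0,-0.05],[-0.025,0,-0.1],[-0.025,0,-0.11],[-0.025,0,-0.11]], "grip": [1,1,1,1,1]}}

```text
clock: 8.5
tool_pos: [0.5101, 0.0663, 0.2501]
eef_rot: [0.691, 0.723, 0.001, 0.0]
contact_force: [-0.6, 0.4, -0.9]
opening: 0.005
finger_force: 0.0
```

```bash
python3 - <<'E'
from h import *
s=r.get_state();print(s["clock"],s["tool_pos"],s["eef_rot"],s["qd"],s["q"])
p=par("wrist");im=save("wrist","w1.png",crop=(170,80,370,230),s=4)
print(p["eye"]);import json;json.dump({k:np.asarray(v).tolist() for k,v in p.items()},open("w1.json","w"))
for d in models.place_of("wrist","stand")+models.find_in("wrist","reel"): print(d["position"],d["p"],proj(p,d["position"]))
E
```

```text
8.5 [0.5101 0.0663 0.2501] [0.6913 0.7226 0.0012 0.0004] [-0.0123  0.0325  0.0216  0.0294  0.0049 -0.0027 -0.0045] [ 0.0922  0.5882 -0.4954  1.8972  0.396   0.7512 -0.582 ]
[0.5049 0.1491 0.3775]
[0.5063, 0.1427, 0.0021] 0.91 [261.7701  90.7502]
[0.6793, 0.1825, -0.0012] 0.76 [419.3062  62.457 ]
[0.6739, 0.1736, 0.078] 0.9 [452.3186  67.4866]
[0.5075, 0.1172, 0.1207] 0.81 [262.3655 127.4351]
[0.2967, 0.1978, 0.0831] 0.79 [20.4595 20.5453]
```

View pics/w1.png

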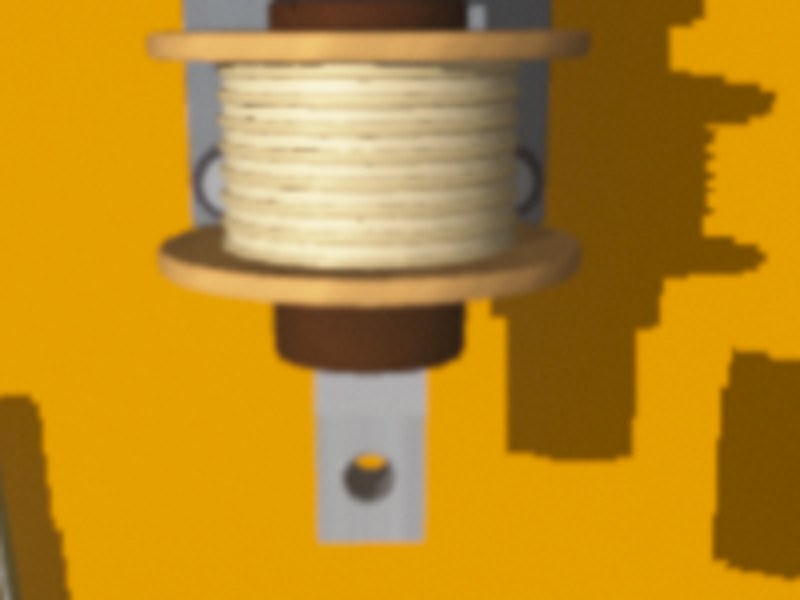

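The reel is home and the hole now shows at crop (369,477), which is about picture pixel (262.3,199.3). The bar end is at crop v≈543, with its edges at u≈318 and 425.

```bash
python3 - <<'E'
from h import *;import json
p=json.load(open("w1.json"));p={k:np.array(v) for k,v in p.items()}
for n,(u,v),z in[("hole",(369,477),.104),("endL",(318.5,543),.104),("endR",(425,542),.104),("L",(316,400),.104),("R",(428,400),.104),("boss end top",(369,372),.1135),("flange L",(159,257),.092),("flange R",(580,252),.092),("fl top out",(369,303),.1135)]:
    print(n,onz(p,(170+u/4,80+v/4),z))
# pick approach
for y in(139-90,):pass
go([.56,-.28,.25],141)
E
```

```text
hole [0.5103 0.052  0.104 ]
endL [0.4996 0.0357 0.104 ]
endR [0.5237 0.037  0.104 ]
L [0.498  0.0693 0.104 ]
R [0.5224 0.0703 0.104 ]
boss end top [0.5091 0.0786 0.1135]
flange L [0.4622 0.0971 0.092 ]
flange R [0.5546 0.1021 0.092 ]
fl top out [0.5085 0.0933 0.1135]
tr [-0.3477  0.0358 -0.0017] turn [-0.0022 -0.0009 -0.8457]
```

```bash
python3 -c "
from h import *
go([.531,-.267,.25],138)"
```

```text
tr [-0.3334  0.0074 -0.0016] turn [-0.0022 -0.0008 -0.7933]
```

>>> {"op": "jog_arm", "data": {"turn": [[0,0,-0.793],[0,0,-0.793],[0,0,-0.793],[0,0,-0.793],[0,0,-0.793],[0,0,-0.793],[0,0,-0.793],[0,0,-0.793],[0,0,-0.793]], "translation": [[-0.333,0.007,0],[-0.333,0.007,0],[-0.333,0.007,0],[-0.333,0.007,0],[-0.333,0.007,0],[-0.333,0.007,0],[-0.333,0.007,0],[-0.333,0.007,0],[-0.333,0.007,0]], "grip": [0.5,0.5,0.5,0.5,0.5,0.5,0.5,0.5,0.5]}}

```text
clock: 9.78
tool_pos: [0.5315, -0.2643, 0.2497]
eef_rot: [0.357, 0.934, 0.0, -0.0]
contact_force: [1.2, 0.1, 0.4]
opening: 0.5
finger_force: 0.0
```

```bash
python3 - <<'E'
from h import *
s=r.get_state();print(s["clock"],s["tool_pos"],s["eef_rot"],s["q"],s["opening"])
p=par("wrist");im=save("wrist","w2.png",crop=(170,110,370,260),s=4)
print(p["eye"]);import json;json.dump({k:np.asarray(v).tolist() for k,v in p.items()},open("w2.json","w"))
for n in("pin","pin_head"):
  for d in models.place_of("wrist",n): print(n,d["position"],d["p"],proj(p,d["position"]))
for d in models.find_in("wrist","ring"): print("ring",d["position"],d["p"],proj(p,d["position"]))
E
```

```text
9.775 [ 0.5315 -0.2643  0.2497] [ 0.357   0.9341  0.0003 -0.0002] [ 0.7976  0.7448 -0.7504  1.6559  0.5891  0.9807  0.6811] 0.49965068147329766
[ 0.4683 -0.209   0.3771]
pin [0.5472, -0.2836, 0.0554] 0.83 [258.4017 194.0602]
pin_head [0.5472, -0.2794, 0.0657] 0.89 [261.4219 194.6899]
ring [0.5737, -0.2547, 0.0662] 0.71 [297.201  197.8657]
```

View pics/w2.png

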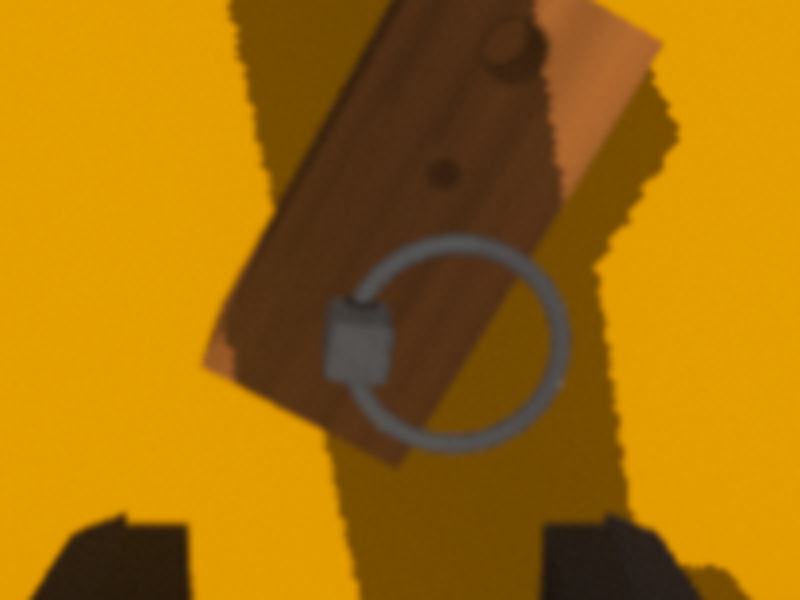

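```bash
python3 - <<'E'
from h import *;import json
p=json.load(open("w2.json"));p={k:np.array(v) for k,v in p.items()}
f=lambda u,v,z:onz(p,(170+u/4,110+v/4),z)
h=f(359,359,.079);rc=f(463,343,.062)
for c in[(328,333),(392,333),(389,386),(326,383)]: print(f(*c,.079))
print(h,rc,np.degrees(np.arctan2(*(rc-h)[1::-1])))
e=f(389,386,.079)-f(326,383,.079);print(np.degrees(np.arctan2(e[1],e[0])))
top,bot=f(463,235,.062),f(463,452,.062);d=bot-top;print("width",np.linalg.norm(d),"perp yaw",np.degrees(np.arctan2(d[1],d[0]))+90)
go([h[0],h[1],.092+.055-.055],138)
E
```

```text
[ 0.5367 -0.2822  0.079 ]
[ 0.547  -0.2707  0.079 ]
[ 0.5567 -0.2803  0.079 ]
[ 0.5458 -0.2912  0.079 ]
[ 0.5466 -0.2811  0.079 ] [ 0.5656 -0.2625  0.062 ] 44.309620346518344
45.16512603776773
width 0.058572413132296504 perp yaw 49.452266353195796
tr [-0.0216 -0.0012  0.1579] turn [0.     0.0002 0.0007]
```

>>> {"op": "jog_arm", "data": {"turn": [[0,0,0.026],[0,0,0.026],[0,0,0.026],[0,0,0.026],[0,0,0.026],[0,0,0.026],[0,0,0.026],[0,0,0.026],[0,0,0.026],[0,0,0.026],[0,0,0.026]], "translation": [[-0.0216,-0.001,0.05],[-0.0216,-0.001,0.1],[-0.0216,-0.001,0.14],[-0.0216,-0.001,0.155],[-0.0216,-0.001,0.163],[-0.0216,-0.001,0.163],[-0.0216,-0.001,0.163],[-0.0216,-0.001,0.163],[-0.0216,-0.001,0.163],[-0.0216,-0.001,0.163],[-0.0216,-0.001,0.163]], "grip": [0.5,0.5,0.5,0.5,0.5,0.5,0.9,0.9,0.9,0.9,0.9], "force": 25}}

```text
clock: 11.35
tool_pos: [0.5469, -0.2819, 0.0873]
eef_rot: [0.371, 0.929, -0.0, 0.0]
contact_force: [-1.2, -0.0, 5.0]
opening: 0.184
finger_force: 25.0
```

>>> {"op": "jog_arm", "data": {"turn": [[0,0,0],[0,0,0],[0,0,0],[0,0,0],[0,0,0],[0,0,0]], "translation": [[0,0,-0.02],[0,0,-0.05],[0,0,-0.09],[0,0,-0.13],[0,0,-0.143],[0,0,-0.143]], "grip": [0.9,0.9,0.9,0.9,0.9,0.9]}}

```text
clock: 12.1
tool_pos: [0.5465, -0.2819, 0.2302]
eef_rot: [0.371, 0.929, -0.0, 0.0]
contact_force: [-0.1, 0.2, -1.5]
opening: 0.178
finger_force: 25.0
```

```bash
python3 - <<'E'
from h import *
s=r.get_state();print(s["clock"],s["tool_pos"],s["eef_rot"],s["q"],s["opening"],s["contact_force"])
p=par("wrist");im=save("wrist","w3.png",crop=(150,130,410,325),s=3)
import json;json.dump({k:np.asarray(v).tolist() for k,v in p.items()},open("w3.json","w"))
for n in("pin","pin_head"):
  for d in models.place_of("wrist",n): print(n,d["position"],d["p"],proj(p,d["position"]))
go([.5107+.0,.0517-.0,.23],2.5)
E
```

```text
12.1 [ 0.5465 -0.2819  0.2302] [ 0.3709  0.9287 -0.0002  0.0004] [ 0.7895  0.7909 -0.7257  1.6115  0.6068  0.9758  0.672 ] 0.1780928676903983 [-0.1251  0.2207 -1.4518]
pin [0.5455, -0.2819, 0.2011] 0.68 [261.8486 247.7506]
pin_head [0.5449, -0.2801, 0.2137] 0.65 [263.6808 256.777 ]
tr [ 0.2548  0.2178 -0.0016] turn [-0.0039  0.0004  2.3383]
```

View pics/w3.png

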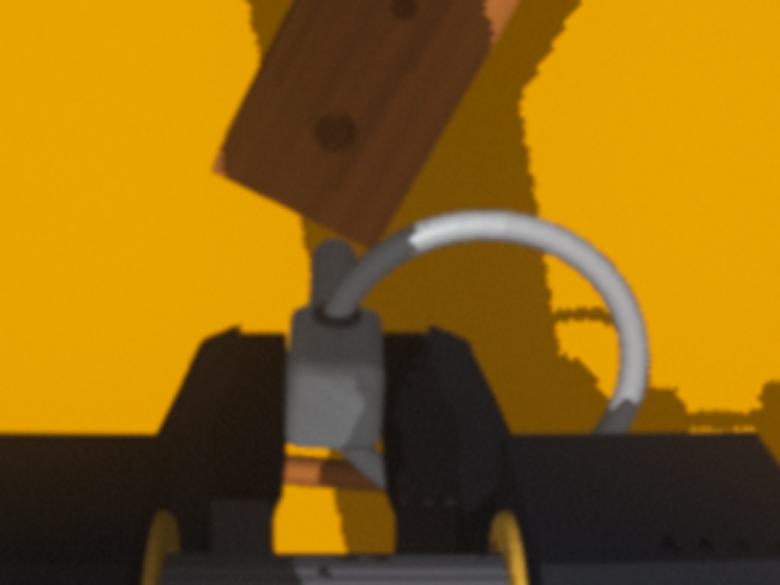

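```bash
python3 - <<'E'
from h import *;import json
p=json.load(open("w3.json"));p={k:np.array(v) for k,v in p.items()}
s=r.get_state();T=R.from_quat(s["eef_rot"])
f=lambda x,y,z:(proj(p,s["tool_pos"]+T.apply([x,y,z]))-[150,130])*3
b=.0323
print("tip bottom: +x edge",f(.0042,0,b+.04),"c",f(0,0,b+.04), "sides",f(0,.005,b+.03)[0],f(0,-.005,b+.03)[0])
print("top face +x edge",f(.008,0,b-.024),"-x edge",f(-.008,0,b-.024),"sides at +x",f(.008,.008,b-.024),f(.008,-.008,b-.024))
print("front bottom",f(.008,0,b))
E
```

```text
tip bottom: +x edge [335.2118 236.8828] c [335.2325 254.5013] sides 358.91523199816464 311.82572028043535
top face +x edge [336.3673 363.1472] -x edge [336.4289 449.7176] sides at +x [387.0413 363.0066] [285.6888 363.2194]
front bottom [335.8344 298.4479]
```

>>> {"op": "jog_arm", "data": {"turn": [[0,0,0.17],[0,0,0.35],[0,0,0.52],[0,0,0.7],[0,0,0.88],[0,0,1.06],[0,0,1.24],[0,0,1.42],[0,0,1.6],[0,0,1.78],[0,0,1.96],[0,0,2.14],[0,0,2.32],[0,0,2.338],[0,0,2.338],[0,0,2.338]], "translation": [[0.02,0.017,0],[0.04,0.034,0],[0.06,0.051,0],[0.08,0.068,0],[0.1,0.085,0],[0.12,0.103,0],[0.14,0.12,0],[0.16,0.137,0],[0.18,0.154,0],[0.2,0.171,0],[0.22,0.188,0],[0.24,0.205,0],[0.255,0.218,0.005],[0.2548,0.2178,0.01],[0.2548,0.2178,0.015],[0.2548,0.2178,0.015]], "grip": [0.9,0.9,0.9,0.9,0.9,0.9,0.9,0.9,0.9,0.9,0.9,0.9,0.9,0.9,0.9,0.9]}}

```text
clock: 14.25
tool_pos: [0.5115, 0.0502, 0.214]
eef_rot: [1.0, 0.022, -0.001, 0.0]
contact_force: [-0.1, -0.5, -0.9]
opening: 0.179
finger_force: 25.0
```

```bash
python3 - <<'E'
from h import *
s=r.get_state();print(s["clock"],s["tool_pos"],s["eef_rot"],s["q"],s["opening"],s["contact_force"])
p=par("wrist");im=save("wrist","w4.png",crop=(150,110,410,305),s=3)
import json;json.dump({k:np.asarray(v).tolist() for k,v in p.items()},open("w4.json","w"))
T=R.from_quat(s["eef_rot"]);b=.0323
print("tilt z",T.apply([0,0,1]))
f=lambda P:(proj(p,P)-[150,110])*3
print("tip",f(s["tool_pos"]+T.apply([0.0042,0,b+.04])),f(s["tool_pos"]+T.apply([0,0,b+.04])),"hole",f([.5107,.0517,.104]),"bar end",f([.512,.0363,.104]))
go([.5107,.0517,.185],2.5)
E
```

```text
14.25 [0.5115 0.0502 0.214 ] [ 0.9998  0.0217 -0.0008  0.0004] [-0.1781  0.6091 -0.0156  1.9485  0.0172  0.5857 -1.7326] 0.17899946939502534 [-0.09   -0.5166 -0.8749]
tilt z [-0.0015 -0.0009 -1.    ]
tip [334.0107 293.3188] [334.0347 311.1618] hole [327.5493 257.1377] bar end [387.8756 254.7159]
tr [-0.0009 -0.0014  0.0293] turn [ 0.0006  0.0008 -0.0005]
```

View pics/w4.png

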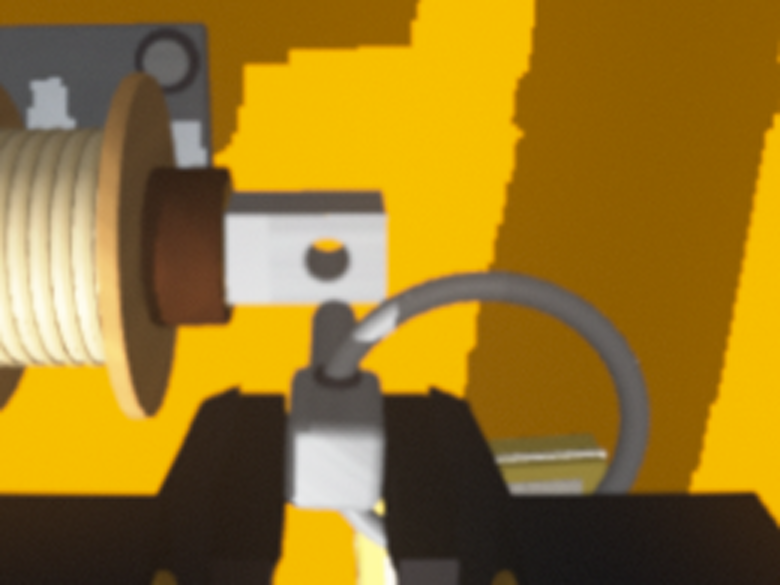

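```bash
python3 - <<'E'
from h import *;import json
p=json.load(open("w4.json"));p={k:np.array(v) for k,v in p.items()}
s=r.get_state();T=R.from_quat(s["eef_rot"]);print(s["tool_pos"],par("wrist")["eye"]-p["eye"])
f=lambda x,y,z:(proj(p,s["tool_pos"]+T.apply([x,y,z]))-[150,110])*3
for b in(.0323,.030): print(b,f(.0042,0,b+.04),f(.008,.008,b-.024),f(-.008,-.008,b-.024),"front bottom",f(.008,0,b))
go([.5102,.0518,.181],2.5)
print(onz(p,(150+327/3,110+260/3),.104),onz(p,(150+387/3,110+257/3),.104))
im=cv2.imread("pics/w4.png");print([int(x) for x in im[280:330:3,333].mean(1)],[int(x) for x in im[415:520:4,345].mean(1)])
E
```

```text
[0.5117 0.0503 0.2143] [0.0001 0.0001 0.0004]
0.0323 [333.2572 292.5303] [384.8669 419.1886] [283.598  507.5415] front bottom [333.2481 354.0621]
0.03 [333.2579 296.3982] [385.6097 426.4584] [282.9163 515.7445] front bottom [333.2489 359.5755]
tr [-0.0014 -0.0015  0.0333] turn [ 0.0006  0.0008 -0.0005]
[0.5099 0.0518 0.104 ] [0.5114 0.0365 0.104 ]
[151, 191, 214, 218, 217, 209, 180, 129, 92, 82, 82, 82, 83, 82, 83, 83, 83] [82, 83, 93, 110, 135, 162, 190, 208, 211, 214, 218, 222, 223, 221, 220, 223, 224, 224, 224, 222, 222, 224, 221, 210, 208, 199, 177]
```

```bash
python3 - <<'E'
import cv2
im=cv2.imread("pics/w3.png")
for u in(330,345): print([(v,int(im[v,u].mean())) for v in range(220,262,4)],[(v,int(im[v,u].mean())) for v in range(340,470,5)])
im=cv2.imread("pics/w4.png")
for u in(315,360): print([(v,int(im[v,u].mean())) for v in range(340,540,6)])
for v in(470,400,330):
    print(v,[(u,int(im[v,u].mean())) for u in range(276,400,4)])
E
```

```text
[(220, 53), (224, 55), (228, 59), (232, 65), (236, 68), (240, 66), (244, 63), (248, 63), (252, 63), (256, 64), (260, 64)] [(340, 61), (345, 63), (350, 63), (355, 63), (360, 65), (365, 76), (370, 83), (375, 91), (380, 102), (385, 108), (390, 109), (395, 107), (400, 107), (405, 108), (410, 108), (415, 108), (420, 107), (425, 105), (430, 105), (435, 107), (440, 107), (445, 102), (450, 93), (455, 75), (460, 45), (465, 42)]
[(220, 52), (224, 52), (228, 53), (232, 52), (236, 57), (240, 65), (244, 63), (248, 62), (252, 63), (256, 61), (260, 61)] [(340, 64), (345, 64), (350, 62), (355, 62), (360, 66), (365, 73), (370, 82), (375, 90), (380, 100), (385, 105), (390, 105), (395, 107), (400, 109), (405, 109), (410, 108), (415, 110), (420, 110), (425, 109), (430, 107), (435, 109), (440, 103), (445, 84), (450, 76), (455, 73), (460, 51), (465, 41)]
[(340, 82), (346, 80), (352, 78), (358, 79), (364, 74), (370, 62), (376, 56), (382, 70), (388, 78), (394, 80), (400, 79), (406, 80), (412, 80), (418, 81), (424, 104), (430, 142), (436, 194), (442, 225), (448, 225), (454, 227), (460, 227), (466, 227), (472
[... 921 characters left out ...]
), (280, 39), (284, 72), (288, 109), (292, 89), (296, 79), (300, 83), (304, 81), (308, 78), (312, 79), (316, 79), (320, 81), (324, 80), (328, 81), (332, 81), (336, 80), (340, 81), (344, 80), (348, 81), (352, 83), (356, 82), (360, 82), (364, 81), (368, 80), (372, 80), (376, 77), (380, 69), (384, 47), (388, 35), (392, 36), (396, 35)]
330 [(276, 145), (280, 145), (284, 145), (288, 145), (292, 145), (296, 145), (300, 145), (304, 146), (308, 141), (312, 111), (316, 80), (320, 79), (324, 80), (328, 81), (332, 83), (336, 83), (340, 82), (344, 81), (348, 82), (352, 98), (356, 124), (360, 150), (364, 172), (368, 191), (372, 206), (376, 217), (380, 218), (384, 213), (388, 203), (392, 187), (396, 161)]
```

>>> {"op": "jog_arm", "data": {"turn": [[0,0,0],[0,0,0],[0,0,0],[0,0,0],[0,0,0],[0,0,0],[0,0,0],[0,0,0]], "translation": [[-0.001,-0.0015,0.012],[-0.001,-0.0015,0.024],[-0.001,-0.0015,0.032],[-0.001,-0.0015,0.035],[-0.001,-0.0015,0.037],[-0.001,-0.0015,0.039],[-0.001,-0.0015,0.041],[-0.001,-0.0015,0.041]], "grip": [0.9,0.9,0.9,0.9,0.9,0.9,0.9,0.9]}}

```text
clock: 15.3
tool_pos: [0.5109, 0.0529, 0.1737]
eef_rot: [1.0, 0.022, 0.0, 0.0]
contact_force: [0.5, -0.4, -1.2]
opening: 0.179
finger_force: 25.0
```

```bash
python3 - <<'E'
from h import *
s=r.get_state();print(s["clock"],s["tool_pos"],s["contact_force"],s["moment"])
go([.5107,.0518,.1763],2.5)
E
```

```text
15.3 [0.5109 0.0529 0.1737] [ 0.4723 -0.4046 -1.2256] [-0.1318 -0.1164 -0.0254]
tr [-0.0002  0.0011 -0.0026] turn [ 0.0003 -0.0004 -0.    ]
```

>>> {"op": "jog_arm", "data": {"turn": [[0,0,0],[0,0,0],[0,0,0]], "translation": [[0,0,0.0015],[0,0,0.003],[0,0,0.003]], "grip": [0.9,0.9,0.9]}}

```text
clock: 15.68
tool_pos: [0.5108, 0.0529, 0.1706]
eef_rot: [1.0, 0.022, 0.0, 0.0]
contact_force: [1.1, -1.1, -1.3]
opening: 0.18
finger_force: 25.0
```

>>> {"op": "jog_arm", "data": {"turn": [[0,0,0],[0,0,0],[0,0,0]], "translation": [[0,0,0.0015],[0,0,0.003],[0,0,0.003]], "grip": [0.9,0.9,0.9]}}

```text
clock: 16.05
tool_pos: [0.5108, 0.053, 0.1676]
eef_rot: [1.0, 0.022, 0.0, 0.0]
contact_force: [1.1, -2.1, -1.6]
opening: 0.183
finger_force: 25.0
```

>>> {"op": "jog_arm", "data": {"turn": [[0,0,0],[0,0,0],[0,0,0],[0,0,0],[0,0,0],[0,0,0]], "translation": [[0,0.0008,0.001],[0,0.0008,0.003],[0,0.0008,0.005],[0,0.0008,0.007],[0,0.0008,0.009],[0,0.0008,0.01]], "grip": [0.9,0.9,0.9,0.9,0.9,0.9]}}

```text
clock: 16.8
tool_pos: [0.5107, 0.0524, 0.1576]
eef_rot: [1.0, 0.022, -0.0, 0.0]
contact_force: [0.2, 0.6, -0.5]
opening: 0.179
finger_force: 25.0
```

Sliding in freely; continue.

>>> {"op": "jog_arm", "data": {"turn": [[0,0,0],[0,0,0],[0,0,0],[0,0,0],[0,0,0],[0,0,0],[0,0,0]], "translation": [[0,0,0.003],[0,0,0.006],[0,0,0.009],[0,0,0.012],[0,0,0.015],[0,0,0.018],[0,0,0.018]], "grip": [0.9,0.9,0.9,0.9,0.9,0.9,0.9]}}

```text
clock: 17.68
tool_pos: [0.5108, 0.0523, 0.1395]
eef_rot: [1.0, 0.022, -0.0, 0.0]
contact_force: [-0.2, -0.0, -1.7]
opening: 0.184
finger_force: 25.0
```

>>> {"op": "jog_arm", "data": {"turn": [[0,0,0],[0,0,0],[0,0,0],[0,0,0]], "translation": [[0,0,0.0015],[0,0,0.003],[0,0,0.0045],[0,0,0.0045]], "grip": [0.9,0.9,0.9,0.9]}}

```text
clock: 18.18
tool_pos: [0.5109, 0.0523, 0.1362]
eef_rot: [1.0, 0.022, 0.0, -0.0]
contact_force: [-0.9, -1.0, 9.0]
opening: 0.181
finger_force: 25.0
```

>>> {"op": "jog_arm", "data": {"turn": [[0,0,0],[0,0,0],[0,0,0],[0,0,0],[0,0,0],[0,0,0],[0,0,0],[0,0,0]], "translation": [[0,0,-0.001],[0,0,-0.001],[0,0,-0.001],[0,0,-0.006],[0,0,-0.015],[0,0,-0.04],[0,0,-0.08],[0,0,-0.08]], "grip": [0.68,0.68,0.68,0.68,0.68,0.68,0.68,0.68]}}

```text
clock: 19.18
tool_pos: [0.5127, 0.0525, 0.2182]
eef_rot: [1.0, 0.022, 0.003, -0.0]
contact_force: [-0.3, 0.7, -1.0]
opening: 0.321
finger_force: 0.0
```

```bash
python3 - <<'E'
from h import *
s=r.get_state();print(s["clock"],s["tool_pos"],s["contact_force"],s["opening"])
p=par("wrist");save("wrist","w5.png",crop=(150,110,410,305),s=3)
for n in("pin","pin_head"):
  for d in models.place_of("wrist",n): print(n,d["position"],d["p"])
for d in models.find_in("wrist","ring"): print("ring",d["position"],d["p"])
f=lambda P:(proj(p,P)-[150,110])*3
ax=np.array([.044,-.999,0]);h=np.array([.5109,.0523,.111])
print("pred far ring",f(h+.052*ax))
print(h+.052*ax); go(list((h+.052*ax)[:2])+[.20],2.5)
E
```

```text
19.175 [0.5127 0.0525 0.2182] [-0.2624  0.7262 -0.9828] 0.32101011056232437
pin [0.5134, 0.0497, 0.1069] 0.71
pin_head [0.5113, 0.0506, 0.1162] 0.63
ring [0.5183, 0.0257, 0.1109] 0.92
ring [0.5203, 0.1289, 0.1126] 0.61
pred far ring [538.9259 267.6649]
[0.5132 0.0004 0.111 ]
tr [0.0008 0.052  0.0146] turn [0.0003 0.0016 0.0003]
```

View pics/w5.png

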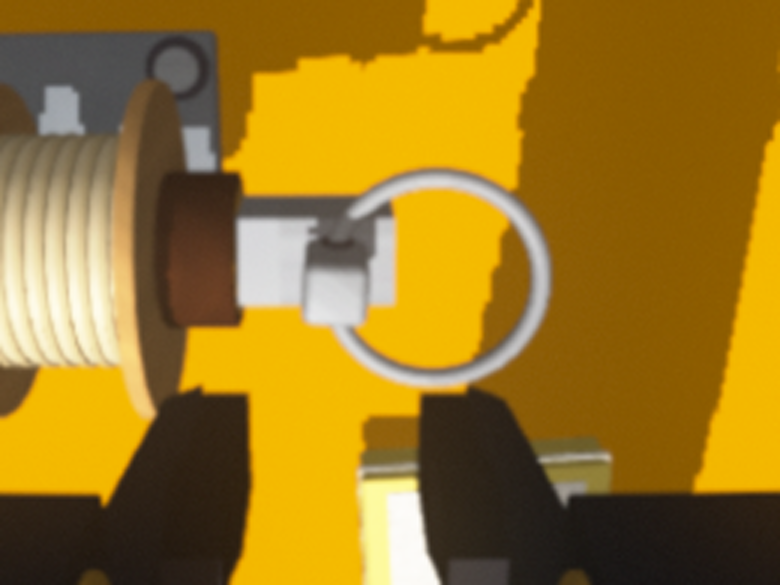

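```bash
python3 -c "
from h import *
go([.512,.0063,.145],92.5)"
```

```text
tr [-0.      0.046   0.0696] turn [-0.001   0.0014 -1.5705]
```

>>> {"op": "jog_arm", "data": {"turn": [[0,0,-0.18],[0,0,-0.36],[0,0,-0.54],[0,0,-0.72],[0,0,-0.9],[0,0,-1.08],[0,0,-1.26],[0,0,-1.44],[0,0,-1.57],[0,0,-1.57],[0,0,-1.57],[0,0,-1.57],[0,0,-1.57]], "translation": [[0,0.01,0],[0,0.02,0],[0,0.03,0],[0,0.04,0],[0,0.046,0],[0,0.046,0],[0,0.046,0],[0,0.046,0],[0,0.046,0.01],[0,0.046,0.03],[0,0.046,0.055],[0,0.046,0.07],[0,0.046,0.07]], "grip": [1,1,1,1,1,1,1,1,1,1,1,1,1]}}

```text
clock: 21.0
tool_pos: [0.5119, 0.0063, 0.144]
eef_rot: [0.692, 0.722, -0.001, -0.001]
contact_force: [1.3, 0.9, 0.0]
opening: 0.007
finger_force: 0.0
```

>>> {"op": "jog_arm", "data": {"turn": [[0,0,0],[0,0,0],[0,0,0],[0,0,0],[0,0,0],[0,0,0],[0,0,0],[0,0,0]], "translation": [[0,0,0.005],[0,0,0.01],[0,0,0.013],[0,0,0.016],[0,0,0.019],[0,0,0.022],[0,0,0.025],[0,0,0.025]], "grip": [1,1,1,1,1,1,1,1]}}

```text
clock: 22.0
tool_pos: [0.5127, 0.0066, 0.12]
eef_rot: [0.692, 0.722, -0.0, -0.0]
contact_force: [0.5, 0.5, 1.0]
opening: 0.006
finger_force: 0.8
```

>>> {"op": "jog_arm", "data": {"turn": [[0,0,0],[0,0,0],[0,0,0],[0,0,0],[0,0,0],[0,0,0],[0,0,0],[0,0,0],[0,0,0],[0,0,0],[0,0,0]], "translation": [[0,0,0.003],[0,0,0.006],[0,0,0.009],[0,0,0.012],[0,0,0.015],[0,0,0.018],[0,0,0.021],[0,0,0.024],[0,0,0.027],[0,0,0.03],[0,0,0.03]], "grip": [1,1,1,1,1,1,1,1,1,1,1]}}

```text
clock: 23.38
tool_pos: [0.5126, 0.0062, 0.09]
eef_rot: [0.692, 0.722, -0.0, -0.0]
contact_force: [-0.2, -0.7, 0.3]
opening: 0.005
finger_force: 0.0
```

>>> {"op": "jog_arm", "data": {"turn": [[0,0,0],[0,0,0],[0,0,0],[0,0,0],[0,0,0],[0,0,0],[0,0,0]], "translation": [[-0.015,0,0],[-0.02,0,-0.04],[-0.02,0,-0.09],[-0.02,0,-0.14],[0,0,-0.16],[0.03,0,-0.16],[0.03,0,-0.16]], "grip": [1,1,1,1,1,1,1]}}

```text
clock: 24.25
tool_pos: [0.5115, 0.0374, 0.2509]
eef_rot: [0.691, 0.723, 0.001, 0.0]
contact_force: [0.3, -0.1, 0.5]
opening: 0.004
finger_force: 0.0
```

```bash
python3 - <<'E'
from h import *
s=r.get_state();print(s["clock"],s["tool_pos"],s["contact_force"])
a=save("wrist","w6.png",crop=(180,80,380,330))
b=cams.snapshot("scene")
A=cv2.resize(a[80:280,160:360],None,fx=2,fy=2,interpolation=3);B=cv2.resize(b[110:190,260:340],None,fx=5,fy=5,interpolation=3)
cv2.imwrite("pics/e.png",np.hstack([A,B])[...,::-1])
for c in("wrist","scene"):
  for n in("pin","ring"):
    for d in (models.place_of(c,n) if n=="pin" else models.find_in(c,n)): print(c,n,np.round(d["position"],4),round(d["p"],2))
for n in("twine_cone","brush","card_box"): print(n,[np.round(d["position"],3) for d in models.place_of("scene",n)])
E
```

```text
24.25 [0.5115 0.0374 0.2509] [ 0.3023 -0.1349  0.5154]
wrist pin [0.511  0.048  0.1081] 0.69
wrist ring [0.5036 0.0552 0.0999] 0.75
scene pin [0.5127 0.0531 0.0967] 0.58
twine_cone [array([ 0.763, -0.134,  0.   ])]
brush [array([ 0.668, -0.384, -0.005])]
card_box [array([ 0.375, -0.011,  0.003])]
```

View pics/e.png

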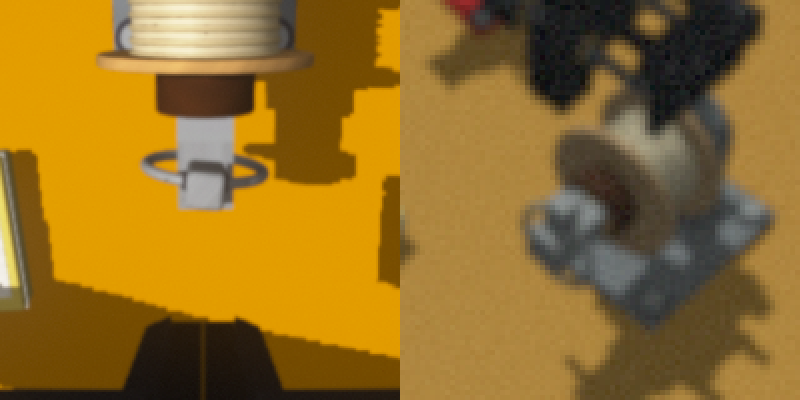

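```bash
python3 - <<'E'
from h import *
p=par("wrist");h=np.array([.5109,.0523,.111])
ax=np.array([.044,-.999,0]);l=np.array([.999,.044,0])
for a in(0,.15,.3):
    for sgn in(-1,1): print(a,(proj(p,h+.026*(np.sin(a)*ax-np.cos(a)*np.array([0,0,1]))+sgn*.027*l)-[160,80])*2)
E
```

```text
0 [147.3145 160.4996]
0 [265.5337 160.1603]
0.15 [147.5081 168.9385]
0.15 [265.3695 168.603 ]
0.3 [147.5947 177.4545]
0.3 [265.3231 177.1222]
```

```bash
python3 - <<'E'
from h import *
p=par("wrist");h=np.array([.5109,.0523,.104]);ax=np.array([.044,-.999,0]);l=np.array([.999,.044,0])
f=lambda q:(proj(p,q)-[160,80])*4
print("head top",[f(h+[0,0,.024]+a*.008*ax+b*.008*l) for a in(-1,1) for b in(-1,1)])
for a in(0,.15):
  print(a,[np.round(f(h+[0,0,.007]+(.0265+.027*np.cos(t))*(np.sin(a)*ax-np.cos(a)*np.array([0,0,1]))+.027*np.sin(t)*l)) for t in np.linspace(0,2*np.pi,9)[:-1]])
im=cams.snapshot("wrist")[135:195,220:305]
cv2.imwrite("pics/f.png",cv2.resize(im[...,::-1],None,fx=8,fy=8,interpolation=3))
E
```

```text
head top [array([372.7838, 329.6498]), array([454.7929, 329.4162]), array([373.6559, 408.2379]), array([454.1041, 408.017 ])]
0 [array([412., 296.]), array([491., 302.]), array([531., 320.]), array([502., 340.]), array([413., 349.]), array([324., 340.]), array([295., 321.]), array([334., 303.])]
0.15 [array([412., 328.]), array([491., 330.]), array([531., 337.]), array([502., 345.]), array([413., 348.]), array([324., 345.]), array([295., 338.]), array([334., 331.])]
```

View pics/f.png

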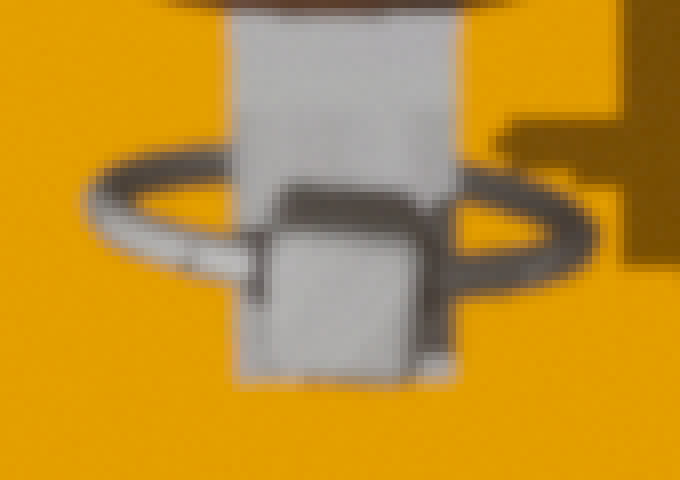

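The last crop shows the wire passing on both sides of the bar. The spread of its arcs matches a fully shut ring, at about 0 rad. The pin head is home and the bystanders have not moved.

```bash
python3 -c "
from plant import r
print(r.finish_job())"
```

```text
the job is handed in; nothing more can be done
None
```

The job is handed in (no verdict was returned): from the last pictures and force readings the reel is home, the pin is seated, the ring is shut, and the cone, brush and card box haven't moved.

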